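# Hold the right rail in the dowel-drilling jig

### The arm

A 7-joint arm with a two-finger parallel gripper is mounted at the origin on a cart in front of the work surface, level with it; the furniture and walls round the work are solid. World frame = base frame: x ahead of the robot, y to its left, z up, the work surface at z = 0. Lengths are in m, angles in rad, forces in N, time in s.
With the tool pointing down it reaches from about 0.425 to 0.925 m from the base axis. Payload 6.8 kg.
Tool frame: the origin (TCP) lies at the very end of the fingers, on their centre line; the grasp point (between the pads) lies 19 mm behind it (r.tcp_to_grasp is the distance from the TCP to the grasp point, in m); z points along the fingers, y is the line along which they close (so a half turn about z gives the same grasp; the last joint's range is limited). The gripper opens to 85 mm and grips with 20 to 120 N. Pads are 22 mm wide; open, the fingers measure 114 mm over their backs; the gripper's body (76 mm by 85 mm) begins 54 mm behind the grasp point. The pads swing forward as they close: fully open they stand 13 mm farther back than shut.
Start: joints at [-1.379, 0.477, 0.022, 1.555, -0.011, 1.109, -0.083], TCP at [0.199, 0.645, 0.231] pointing down, gripper open.
Joint ranges: [-2.96, 2.96], [-0.34, 2.1], [-1.41, 1.46], [0.24, 2.44], [-1.37, 4.51], [0.17, 1.92], [-2.96, 2.96]. Speed limits (rad/s): [2.39, 2.39, 3.14, 3.14, 3.14, 3.14, 3.14].

### API

Orientations are given as a rotation vector (axis times angle).
In Python, from bench import r gives the robot as it stands.
- The arm moves only by the tool step_arm, never from a script. Its argument "moves" is a list of rows, each a list of 7 numbers: the shift along the tool's x, y, z in mm, then the turn, a rotation vector about the tool's x, y, z in rad, then the finger opening in mm, from 0 to 85.4. A call has 1 to 8 rows; each row is the pose to reach, as a shift and turn from the pose commanded when the call began, along the tool's axes at that moment; what a row does not reach only later rows make up. A row lasts 1/10 s, in which the tool goes at most 50 mm and 8.59 degrees, less where a joint would pass 70% of its speed; a pose out of reach is approached as far as the arm can. A call with a gripper value outside its range is refused whole. The fingers move at their own pace and stop on an object; "grip_force" is the grip in N (left out, the last holds). Time passes only in rows, so rows that repeat a pose let the fingers close. It gives the time, the measured TCP pose, the force, the opening and the grip force at its end, in the units of the state.
- r.get_obs(): the state, without advancing time (a new reading comes with each control period).
- r.grab_frame(name): name is "side" or "top"; returns a dict with "image" (480x640x3 uint8, red, green, blue), "depth" (480x640 float32, m along the optical axis (not along the pixel's ray), 0 where there is no reading), "mtx" (3x3 intrinsics, pixels), "k1" (the pictures are not rectified: a ray, as slopes to the right and down, at radius r is drawn at 1 + k1 r^2 times it, then the intrinsics apply), "rvec" (rotation vector, rad) and "tvec" (3), from world to camera coordinates, as OpenCV has them. Camera axes: x right, y down, z forward; pixel columns grow to the right and rows downward; lengths in m; the calibration is good to about 2 mm. A picture is of the moment at which its call begins.
- r.hand_in(): hands the job in; it is judged then, once.
The state is a dict: "clock": time; "joints": joint angles; "qvel": joint speeds; "tau": joint torques, N m; "tcp_pos": TCP position; "orientation": TCP orientation; "contact_force": force on the tool from outside, world axes, zero at the start; "moment": the same for the moment, N m; "grip_width": finger opening in m; "gripper_force": force on a finger pad.
Only numpy, scipy, OpenCV 4.12 (cv2) and the standard library are available. Lean on these libraries where they do the work, as an engineer would, in place of code of your own. Each camera call takes 0.05 s, during which the arm holds its last target. There are 200 camera calls.

### The job

A rail is about to be drilled for dowels through the two steel bushes in the fence of the wooden jig. Of the three plain wooden rails, take the one whose length is that of the fence, so that with one end against the stop block its other end is level with the free end of the fence, and stand it on edge in the jig as it stood on the bench. Then with one steady diagonal push hold it into the corner, firmly down on the base, firmly against the fence and up against the stop block all at once, and finish while still holding and pushing it there; leave the other two rails where they are and do not knock over the glue bottle behind the vice.

Things in the scene. Friction and masses are not known exactly. Their poses are not given: they have to be found in the camera images.
- jig: The drilling jig, fixed to the bench: a plywood base plate 190 x 125 x 15 mm with a wooden fence and a wooden stop block on it, square to each other, both rising 26 mm above the plate (tops 41 mm above the bench). Origin at the centre of the plate's underside. x runs along the fence towards the stop, y from the fence to the open side, z up. The -x end and the +y side are open.
- jig_fence (a point): Middle of the fence's working face (the face towards +y that the rail bears on), on the top edge, 41 mm above the bench; axes as the jig's. The fence is 100 mm long (x), 26 mm thick, with two steel bushes flush in the face. A rail in the jig rises 30 mm above the fence and can stay gripped across its thickness there, fingertips over 42 mm above the bench.
- jig_stop (a point): Middle of the stop block's working face (towards -x, the rail's end bears on it), on the top edge, 41 mm above the bench; axes as the jig's. The face is 52 mm wide (y), the block 26 mm thick; it closes the fence's far (+x) end.
- jig_corner (a point): The inner corner where the fence's face, the stop block's face and the top of the base plate meet, 15 mm above the bench; axes as the jig's. When the 100 mm rail is fully home, its centre lies 50 mm in -x, 16 mm in +y and 28 mm in +z of this point and its length runs along x, either end first.
- rail_mid_center (a point): centre (half-way up, half-way along) of the middle one of the three rails in length: a plain softwood rail standing on its narrow edge on the bench, 100 mm long, 32 mm thick, 56 mm tall. Its x axis runs along its length, y across its thickness, z up; both ends are alike. About 0.1 kg, loose.
- rail_mid: The 100 mm rail itself; origin at the centre of its underside. It rubs on the jig's base, fence and stop (friction about 0.6), so a push along one of these faces is partly taken up by rubbing on the others.
- rail_short_center (a point): centre (half-way up, half-way along) of the shortest of the three rails: a plain softwood rail standing on its narrow edge on the bench, 84 mm long, 32 mm thick, 56 mm tall. Its x axis runs along its length, y across its thickness, z up; both ends are alike. About 0.1 kg, loose.
- rail_long_center (a point): centre (half-way up, half-way along) of the longest of the three rails: a plain softwood rail standing on its narrow edge on the bench, 116 mm long, 32 mm thick, 56 mm tall. Its x axis runs along its length, y across its thickness, z up; both ends are alike. About 0.1 kg, loose.
- glue_bottle: White glue bottle with a blue pointed cap, 52 mm across, 160 mm tall, standing loose on the bench behind the vice; origin at the centre of its underside, z up.

How it is judged:
On the way:
1. the right rail stands on the jig's base plate (contact force between rail_mid and jig_base_plate above 0.3 N and angle between rail_mid_center's own z axis and vertical below 0.1 rad and z of rail_mid_center in the frame of jig_corner above 0.024 m), for 0.1 s.
At the end, for the whole second after the job is handed in: The 100 mm rail is home in the jig's corner (centre within 2 mm in each direction, square and upright within 0.04 rad), still, touched by the fingers with over 2 N, and pressed on the base with over 4 N, the fence over 3 N and the stop block over 0.5 N, through the last second (x of rail_mid_center in the frame of jig_corner between -0.052 and -0.048 m and y of rail_mid_center in the frame of jig_corner between 0.014 and 0.018 m and z of rail_mid_center in the frame of jig_corner between 0.026 and 0.03 m and angle between the x axis of rail_mid_center and the x axis of jig_corner, either way round below 0.04 rad and angle between rail_mid_center's own z axis and vertical below 0.04 rad and contact force between rail_mid and jig_fence_block above 3 N and contact force between rail_mid and jig_base_plate above 4 N and contact force between rail_mid and jig_stop_block above 0.5 N and contact force between rail_mid and the fingers above 2 N and linear speed of rail_mid below 0.01 m/s); the arm keeps its last pose, push and grip.
It fails at once if a wrong rail was moved more than 30 mm (distance of any of rail_short_center, rail_long_center from where it was at the start of the episode above 0.03 m).
It fails at once if a wrong rail was tipped over (angle between any of rail_short_center, rail_long_center's own z axis and vertical above 0.5 rad).
It fails at once if the glue bottle was knocked over (angle between glue_bottle's own z axis and vertical above 0.6 rad).
It also fails if it takes over 64 s, if anything falls off the work surface, if the arm or the gripper's body presses on something with over 40 N, if the wrist force passes 120 N, or if a joint passes its speed limit or range.

## Working session

There is one attempt and no reset: what is moved stays moved. The work goes in short steps, Python scripts to look and compute and a tool call to move; the robot and the scene stay as the last step left them, time stands still between calls to the robot, and variables do not carry over. Pictures are saved under pics/ and viewed, at most 10 in all, crops included, and the job is handed in when it is done.

Besides the shell and the picture viewer there is one more tool, called after ">>>" as a command line: name --pt "numbers of a row" for each row, then --argument value for the rest. step_arm: Moves the arm, as the interface text tells. Its arguments: {"type":"object","properties":{"moves":{"type":"array","items":{"type":"array","items":{"type":"number"}}},"grip_force":{"type":"number"}},"required":["moves"]}

```bash
mkdir -p pics; ls; python3 - <<'E'
from bench import r
import cv2,numpy as np
for n in("top","side"):
    f=r.grab_frame(n); cv2.imwrite(f"pics/{n}0.png",f["image"][:,:,::-1]); np.savez(f"{n}0.npz",**f)
    print(n,f["mtx"].tolist(),f["k1"],f["rvec"],f["tvec"])
o=r.get_obs(); print(o["tcp_pos"],o["orientation"],o["clock"],o["contact_force"],o["grip_width"])
E
```

```text
pics
top [[535.1861239795641, 0.0, 319.88351319165616], [0.0, 535.1861239795641, 234.5463533541621], [0.0, 0.0, 1.0]] -0.10088819564586275 [ 2.20780888 -2.16027818  0.03129669] [-0.01737618  0.5492839   1.33291535]
side [[515.0803774447243, 0.0, 318.56344046226343], [0.0, 515.0803774447243, 235.85639915005294], [0.0, 0.0, 1.0]] -0.09767709242628607 [ 0.02422013 -2.69425209  1.54784531] [0.56922163 0.03863294 1.01896673]
[0.19920922 0.6443554  0.23038536] [-4.69131417e-01 -3.10625110e+00  2.69039799e-03] 0.1 [ 0.50141744  0.98113283 -1.37299337] 0.08542005388781314
```

View pics/top0.png

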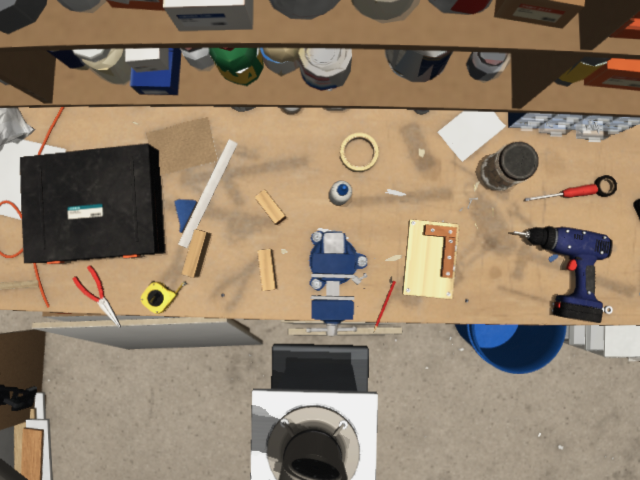

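View pics/side0.png

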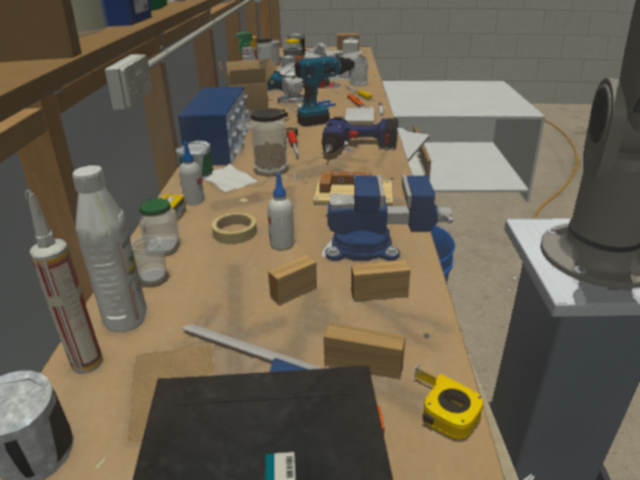

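The top view shows rails at about (270,207), (196,253) and (266,270), the bottle at (342,192), the vice at (333,265), and the jig at (432,258) with its stop towards the top of the image. I'll enlarge the rails and the jig.

```bash
cat > h.py <<'E'
import numpy as np,cv2
def load(n): return dict(np.load(n))
def ray(f,uv):
    K=f["mtx"]; d=(np.atleast_2d(uv)-K[:2,2])/[K[0,0],K[1,1]]; s=d.copy(); k=float(f["k1"])
    for _ in range(20): s=d/(1+k*(s**2).sum(1,keepdims=True))
    return np.c_[s,np.ones(len(s))]
def cam(f): R=cv2.Rodrigues(f["rvec"])[0]; return R,-R.T@f["tvec"]
def atz(f,uv,z):
    R,c=cam(f); d=ray(f,uv)@R; return c+d*((z-c[2])/d[:,2])[:,None]
def cloud(f,box):
    x0,x1,y0,y1=box; u,v=np.meshgrid(np.arange(x0,x1),np.arange(y0,y1)); uv=np.c_[u.ravel(),v.ravel()].astype(float)
    z=f["depth"][y0:y1,x0:x1].ravel(); R,c=cam(f); return uv,(ray(f,uv)*z[:,None])@R+c,z>0
def proj(f,P):
    R=cv2.Rodrigues(f["rvec"])[0]; q=np.atleast_2d(P)@R.T+f["tvec"]; s=q[:,:2]/q[:,2:]; s=s*(1+float(f["k1"])*(s**2).sum(1,keepdims=True))
    return s*[f["mtx"][0,0],f["mtx"][1,1]]+f["mtx"][:2,2]
E
python3 - <<'E'
from h import *
f=load("top0.npz"); im=f["image"][:,:,::-1]
a=cv2.resize(im[180:300,175:295],None,fx=4,fy=4,interpolation=cv2.INTER_CUBIC)
b=cv2.resize(im[215:303,400:465],None,fx=4.8,fy=4.8,interpolation=cv2.INTER_CUBIC)
c=np.zeros((480,800,3),np.uint8); c[:480,:480]=a; c[:b.shape[0],484:484+b.shape[1]]=b; cv2.imwrite("pics/crop0.png",c)
for n,box in dict(A=(245,295,180,230),B=(175,215,222,285),C=(250,285,240,300),J=(400,465,215,303)).items():
    uv,P,ok=cloud(f,box)
    for lo,hi in ([(.048,.064)] if n!="J" else [(.033,.05),(.009,.022)]):
        m=ok&(P[:,2]>lo)&(P[:,2]<hi); Q=P[m]
        if m.sum()>20:
            (cx,cy),(w,h),an=cv2.minAreaRect(Q[:,:2].astype(np.float32)*1000)
            print(n,m.sum(),np.median(Q[:,2]),Q.mean(0),(cx,cy,w,h,an))
E
```

```text
A 438 0.055877835891355976 [0.61405542 0.11944093 0.05599828] (615.0921020507812, 120.490478515625, 84.99286651611328, 31.82318878173828, 39.29267883300781)
B 640 0.05584131038432827 [0.495493   0.30291938 0.05580159] (495.36688232421875, 303.2958984375, 34.14854431152344, 116.77478790283203, 74.95189666748047)
C 537 0.05547078262461391 [0.46030214 0.12426143 0.05558141] (459.6231384277344, 124.74571990966797, 100.06431579589844, 32.42369842529297, 8.400893211364746)
J 759 0.04069603660445842 [ 0.52785369 -0.31444891  0.04065527] (515.2642211914062, -303.3875732421875, 131.2666473388672, 76.35726165771484, 1.6343741416931152)
J 2868 0.014862900915255106 [ 0.48464756 -0.27431085  0.01490676] (494.13677978515625, -284.3976135253906, 125.04379272460938, 191.49441528320312, 85.82501220703125)
```

View pics/crop0.png

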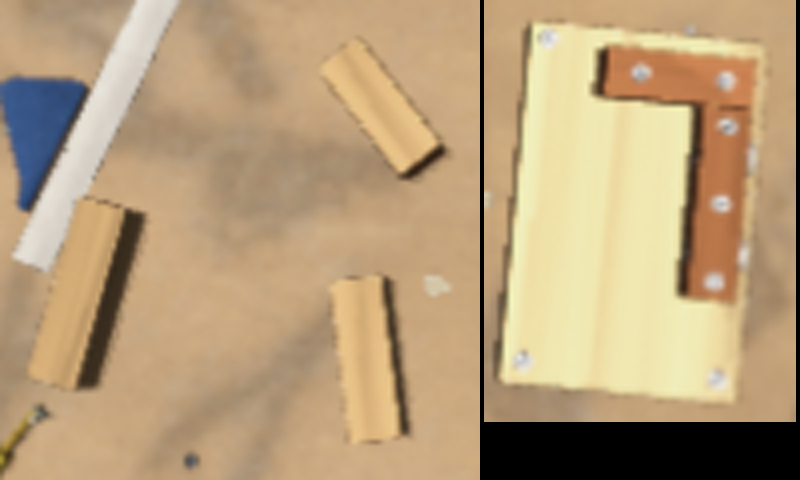

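The 100 mm rail is the lower-right one in the crop: 100.1 x 32.4 mm from depth. The others measure 85 and 117 mm. The jig's stop is towards world +x and its fence is on the -y side, open to +y. Next I'll refine the rail and jig poses and check the vice and bottle heights.

```bash
cat > fit.py <<'E'
from h import *
from scipy.optimize import minimize
def rect(p,x0,x1,y0,y1): return np.maximum(np.maximum(x0-p[:,0],p[:,0]-x1),np.maximum(y0-p[:,1],p[:,1]-y1))
def rail(p): return rect(p,-50,50,-16,16)
def ell(p): return np.minimum(rect(p,-100,26,-26,0),rect(p,0,26,-26,52))
def fit(f,box,zlo,zhi,ztop,sdf,x0,pad=1.2):
    uv,P,ok=cloud(f,box); m=(ok&(P[:,2]>zlo)&(P[:,2]<zhi)).astype(float)
    W=atz(f,uv,ztop)[:,:2]*1000
    def cost(q):
        c,s=np.cos(q[2]),np.sin(q[2]); d=(W-q[:2])@np.array([[c,-s],[s,c]])
        return ((1/(1+np.exp(np.clip(sdf(d)/pad,-50,50)))-m)**2).sum()
    b=min((minimize(cost,np.array(x0)+d,method="Nelder-Mead",options=dict(xatol=1e-3,fatol=1e-4,maxiter=2000,initial_simplex=np.array(x0)+d+np.array([[0,0,0],[4,0,0],[0,4,0],[0,0,.05]]))) for d in ([0,0,0],[3,-3,.02],[-3,3,-.02])),key=lambda r:r.fun)
    return b.x,b.fun
E
python3 - <<'E'
from fit import *
f=load("top0.npz")
print("rail",fit(f,(245,290,240,300),.045,.066,.056,rail,[460,124.5,.14]))
print("jig corner",fit(f,(400,465,215,303),.03,.05,.041,ell,[540,-308,-.073]))
for n,box in dict(vice=(300,372,225,325),bottle=(325,358,172,212)).items():
    uv,P,ok=cloud(f,box); m=ok&(P[:,2]>.03); print(n,P[m].min(0),P[m].max(0))
E
```

```text
rail (array([4.59684713e+02, 1.23893622e+02, 1.65933887e-01]), np.float64(25.69929754090127))
jig corner (array([ 5.50228048e+02, -3.14183598e+02, -7.30079943e-02]), np.float64(40.03538289426061))
vice [ 0.33325264 -0.12124048  0.03091872] [0.55794696 0.01719594 0.14627109]
bottle [ 0.62614397 -0.07929175  0.0302446 ] [ 0.67765328 -0.02611534  0.16235666]
```

```bash
python3 - <<'E'
from fit import *
f=load("top0.npz")
def px(c): c=np.array(c,float); return np.c_[175+c[:,0]/4-.4,180+c[:,1]/4-.4]
def pj(c): c=np.array(c,float); return np.c_[400+(c[:,0]-484)/4.8-.4,215+c[:,1]/4.8-.4]
A=atz(f,px([(332,288),(350,442),(382,277),(400,436)]),.056)*1000; print(A.round(1),A.mean(0)); d=A[0]-A[1]; print(np.arctan2(d[1],d[0])); d=A[2]-A[3]; print(np.arctan2(d[1],d[0]))
B=atz(f,pj([(697,105),(683,290),(602,97)]),.041)*1000; print(B.round(1)); d=B[0]-B[1]; print(np.arctan2(d[1],d[0]))
# colour-mask fit for the rail
uv,P,ok=cloud(f,(245,290,240,300))
g=cv2.cvtColor(f["image"],cv2.COLOR_RGB2GRAY)[240:300,245:290]; print(proj(f,np.array([[.4597,.1239,.056]])))
print(f["depth"][262:280:4,255:280].round(3).tolist()[0])
s=load("side0.npz"); uv,P,ok=cloud(s,(345,415,255,305)); m=ok&(P[:,2]>.051)&(P[:,2]<.061)
(c,w,a)=cv2.minAreaRect(P[m][:,:2].astype(np.float32)*1000); print("side",m.sum(),c,w,a)
E
```

```text
[[502.4 144.9  56. ]
 [408.9 131.4  56. ]
 [509.8 114.4  56. ]
 [413.3 100.9  56. ]] [458.61686706 122.88724794  56.        ]
0.14368727282778226
0.13904786271893022
[[ 549.9 -312.2   41. ]
 [ 454.9 -306.2   41. ]
 [ 552.9 -263.2   41. ]]
-0.06360506950026046
[[265.68403501 269.30784004]]
[1.3619999885559082, 1.3589999675750732, 1.3559999465942383, 1.3040000200271606, 1.3049999475479126, 1.305999994277954, 1.3070000410079956, 1.305999994277954, 1.3070000410079956, 1.2990000247955322, 1.3020000457763672, 1.3079999685287476, 1.3049999475479126, 1.3040000200271606, 1.3029999732971191, 1.3029999732971191, 1.3040000200271606, 1.3300000429153442, 1.3489999771118164, 1.3609999418258667, 1.3589999675750732, 1.3559999465942383, 1.3589999675750732, 1.3600000143051147, 1.3589999675750732]
side 722 (456.471435546875, 125.1708755493164) (100.46406555175781, 35.898101806640625) 8.391347885131836
```

```bash
cat > go.py <<'E'
import sys,numpy as np
from bench import r
from scipy.spatial.transform import Rotation as Ro
def go(p,yaw):  # tool y at yaw+90deg, pointing down (or the half turn)
    o=r.get_obs(); R=Ro.from_rotvec(o["orientation"])
    best=None
    for k in(0,np.pi):
        y=np.array([-np.sin(yaw+k),np.cos(yaw+k),0]); z=np.array([0,0,-1.]); T=Ro.from_matrix(np.c_[np.cross(y,z),y,z])
        t=(R.inv()*T).as_rotvec()
        if best is None or np.linalg.norm(t)<np.linalg.norm(best): best=t
    print("shift mm",(R.inv().apply(np.array(p)-o["tcp_pos"])*1000).round(1),"turn",best.round(3),"tcp",o["tcp_pos"].round(4),"F",o["contact_force"].round(1),"w",round(o["grip_width"],4),"t",o["clock"])
a=list(map(float,sys.argv[1:])); go(a[:3],a[3])
E
python3 go.py .4595 .124 .15 .15
```

```text
shift mm [-402.3 -420.1   81.2] turn [-0.002 -0.    -0.45 ] tcp [0.1992 0.6444 0.2304] F [ 0.5  1.  -1.4] w 0.0854 t 0.1
```

>>> step_arm --pt "-50 -52 10 0 0 -0.06 85" --pt "-100 -105 20 0 0 -0.11 85" --pt "-150 -157 30 0 0 -0.17 85" --pt "-200 -210 40 0 0 -0.22 85" --pt "-250 -262 50 0 0 -0.28 85" --pt "-300 -315 60 0 0 -0.34 85" --pt "-350 -367 70 0 0 -0.39 85" --pt "-402 -420 80 0 0 -0.45 85"

```text
clock: 0.9
tcp_pos: [0.3765, 0.2882, 0.1763]
orientation: [0.239, -3.132, 0.0]
contact_force: [2.0, 0.4, 0.3]
grip_width: 0.0851
gripper_force: 0.0
```

```bash
python3 go.py .4595 .124 .15 .15
```

```text
shift mm [ -57.1 -174.9   26.3] turn [-0.    -0.     0.003] tcp [0.3765 0.2882 0.1763] F [2.  0.4 0.3] w 0.0851 t 0.9
```

>>> step_arm --pt "-57 -175 26 0 0 0 85" --pt "-57 -175 26 0 0 0 85" --pt "-57 -175 26 0 0 0 85" --pt "-57 -175 26 0 0 0 85" --pt "-57 -175 26 0 0 0 85" --pt "-57 -175 26 0 0 0 85" --pt "-57 -175 26 0 0 0 85"

```text
clock: 1.6
tcp_pos: [0.4581, 0.127, 0.1506]
orientation: [0.238, -3.132, -0.001]
contact_force: [-0.4, -1.1, 0.1]
grip_width: 0.0849
gripper_force: 0.0
```

```bash
python3 go.py .4595 .124 .030 .15
```

```text
shift mm [ -0.9  -3.2 120.6] turn [ 0.001 -0.     0.002] tcp [0.4581 0.127  0.1506] F [-0.4 -1.1  0.1] w 0.0849 t 1.6
```

>>> step_arm --pt "0 -2 40 0 0 0 85" --pt "0 -2 75 0 0 0 85" --pt "0 -2 100 0 0 0 85" --pt "0 -2 114 0 0 0 85" --pt "0 -2 120 0 0 0 85" --pt "0 -2 120 0 0 0 85"

```text
clock: 2.2
tcp_pos: [0.4583, 0.1249, 0.0303]
orientation: [0.239, -3.131, -0.0]
contact_force: [0.5, -0.4, -0.0]
grip_width: 0.0849
gripper_force: 0.0
```

```bash
python3 go.py .4595 .124 .030 .15; python3 - <<'E'
from fit import *
from bench import r
o=[]
for n in("top","side"):
    f=r.grab_frame(n); P=np.array([[.4597,.124,.056]]); u,v=proj(f,P)[0].astype(int); print(n,u,v)
    c=f["image"][max(v-60,0):v+60,max(u-60,0):u+60,::-1]; o.append(cv2.resize(c,(400,400),interpolation=cv2.INTER_CUBIC))
cv2.imwrite("pics/g1.png",np.hstack(o))
E
```

```text
shift mm [-1.  -1.1  0.3] turn [ 0.    -0.001  0.002] tcp [0.4583 0.1249 0.0303] F [ 0.5 -0.4 -0. ] w 0.0849 t 2.2
top 265 269
side 378 266
```

View pics/g1.png

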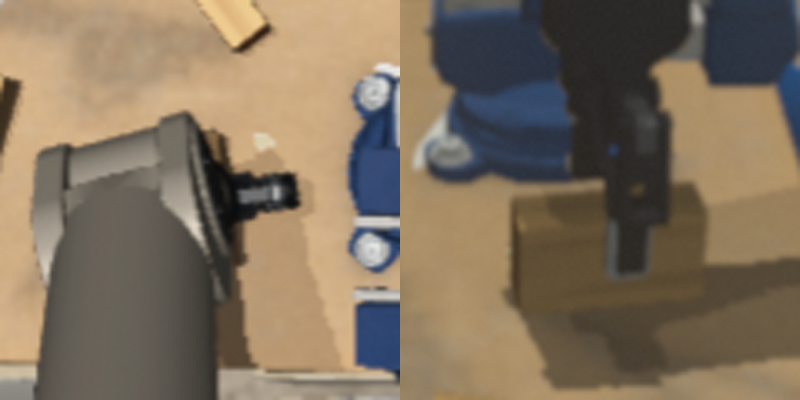

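The straddle is right: the near finger is at the middle of the rail's side in the side view, at crop (630,250). Closing.

>>> step_arm --pt "0 -1 0 0 0 0 60" --pt "0 -1 0 0 0 0 40" --pt "0 -1 0 0 0 0 26" --pt "0 -1 0 0 0 0 26" --pt "0 -1 0 0 0 0 26" --pt "0 -1 0 0 0 0 26" --pt "0 -1 0 0 0 0 26" --pt "0 -1 0 0 0 0 26" --grip_force 60

```text
clock: 3.1
tcp_pos: [0.4594, 0.1229, 0.0312]
orientation: [-0.235, 3.132, 0.001]
contact_force: [-1.0, 0.6, 6.2]
grip_width: 0.0309
gripper_force: 59.4
```

>>> step_arm --pt "0 0 -20 0 0 0 26" --pt "0 0 -55 0 0 0 26" --pt "0 0 -95 0 0 0 26" --pt "0 0 -135 0 0 0 26" --pt "0 0 -165 0 0 0 26" --pt "0 0 -180 0 0 0 26" --pt "0 0 -180 0 0 0 26"

```text
clock: 3.8
tcp_pos: [0.4604, 0.1233, 0.2129]
orientation: [-0.235, 3.128, 0.003]
contact_force: [0.5, 0.2, -1.1]
grip_width: 0.0309
gripper_force: 59.8
```

```bash
python3 go.py .501 -.293 .205 -.072; python3 - <<'E'
from bench import r
import cv2
f=r.grab_frame("side"); cv2.imwrite("pics/l1.png",cv2.resize(f["image"][90:330,270:510,::-1],(560,560)))
E
```

```text
shift mm [  22.1 -417.7    7.1] turn [0.002 0.004 0.222] tcp [0.4604 0.1233 0.2129] F [ 0.5  0.2 -1.1] w 0.0309 t 3.8
```

View pics/l1.png

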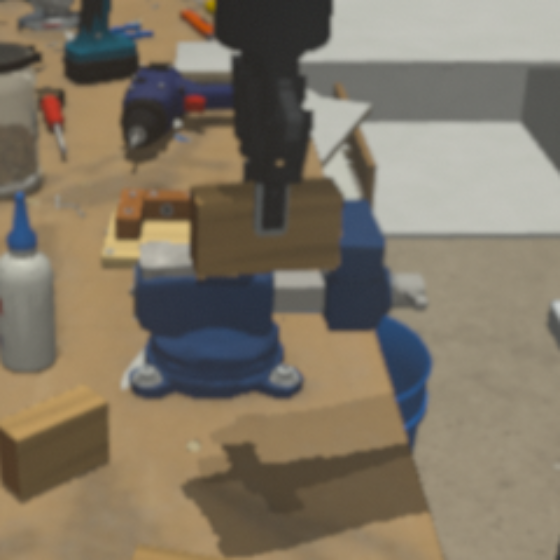

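The rail is held upright and clear of the vice. Carrying it over to the jig's open side, 10 mm short of both faces.

>>> step_arm --pt "3 -45 0 0 0 0.03 26" --pt "7 -95 0 0 0 0.06 26" --pt "11 -145 0 0 0 0.08 26" --pt "15 -195 0 0 0 0.11 26" --pt "19 -245 0 0 0 0.14 26" --pt "22 -295 0 0 0 0.17 26" --pt "26 -345 0 0 0 0.2 26" --pt "29 -390 5 0 0 0.222 26"

```text
clock: 4.65
tcp_pos: [0.4879, -0.2694, 0.2043]
orientation: [-0.116, -3.138, 0.0]
contact_force: [0.4, 0.5, -0.8]
grip_width: 0.0311
gripper_force: 59.8
```

>>> step_arm --pt "0 0 0 0 0 0 26" --pt "0 0 0 0 0 0 26" --pt "0 0 0 0 0 0 26"

```text
clock: 4.95
tcp_pos: [0.4883, -0.2657, 0.2043]
orientation: [-0.111, -3.137, -0.002]
contact_force: [1.2, 1.2, -0.3]
grip_width: 0.0308
gripper_force: 59.9
```

```bash
python3 go.py .492 -.283 .1 -.072
```

```text
shift mm [ -5.2 -17.1 104.2] turn [ 0.001 -0.002  0.001] tcp [ 0.4883 -0.2657  0.2043] F [ 1.2  1.2 -0.3] w 0.0308 t 4.95
```

>>> step_arm --pt "-5 -17 30 0 0 0 26" --pt "-5 -17 70 0 0 0 26" --pt "-5 -17 105 0 0 0 26" --pt "-5 -17 130 0 0 0 26" --pt "-5 -17 143 0 0 0 26" --pt "-5 -17 145 0 0 0 26" --pt "-5 -17 145 0 0 0 26"

```text
clock: 5.65
tcp_pos: [0.4931, -0.2841, 0.0612]
orientation: [0.111, 3.139, 0.0]
contact_force: [-0.0, -0.3, -0.1]
grip_width: 0.0311
gripper_force: 59.9
```

```bash
python3 go.py .5014 -.2936 .046 -.072;  python3 - <<'E'
from bench import r
import cv2,numpy as np
f=r.grab_frame("top"); a=cv2.resize(f["image"][205:305,390:490,::-1],(400,400),interpolation=cv2.INTER_CUBIC)
np.savez("top1.npz",**f)
f=r.grab_frame("side"); b=cv2.resize(f["image"][135:235,285:385,::-1],(400,400),interpolation=cv2.INTER_CUBIC); cv2.imwrite("pics/j1.png",np.hstack([a,b]))
E
```

```text
shift mm [-8.9 -8.9 15.2] turn [0.    0.001 0.001] tcp [ 0.4931 -0.2841  0.0612] F [-0.  -0.3 -0.1] w 0.0311 t 5.65
```

View pics/j1.png

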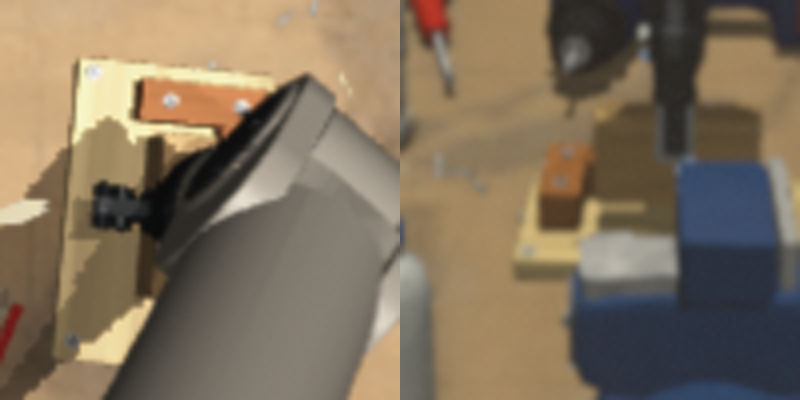

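The rail hovers over the plate, and its far end at left-crop (155,140) is just short of the stop. Lowering to the base.

>>> step_arm --pt "0 0 5 0 0 0 26" --pt "0 0 9 0 0 0 26" --pt "0 0 12 0 0 0 26" --pt "0 0 13 0 0 0 26" --pt "0 0 14 0 0 0 26" --pt "0 0 14 0 0 0 26"

```text
clock: 6.35
tcp_pos: [0.4925, -0.2845, 0.0465]
orientation: [-0.113, -3.139, -0.0]
contact_force: [0.5, -0.4, -0.6]
grip_width: 0.0306
gripper_force: 59.9
```

>>> step_arm --pt "0 0 1 0 0 0 26" --pt "0 0 1 0 0 0 26" --pt "0 0 1 0 0 0 26"

```text
clock: 6.65
tcp_pos: [0.4926, -0.2845, 0.0463]
orientation: [0.113, 3.139, 0.0]
contact_force: [-1.9, 0.7, 5.2]
grip_width: 0.0309
gripper_force: 60.5
```

>>> step_arm --pt "0 0 0.5 0 0 0 26" --pt "0 0 0.5 0 0 0 26" --pt "0 0 0.5 0 0 0 26"

```text
clock: 6.95
tcp_pos: [0.4926, -0.2846, 0.0462]
orientation: [0.113, 3.139, 0.001]
contact_force: [-3.0, 3.1, 10.1]
grip_width: 0.0309
gripper_force: 61.4
```

Base contact is clear at 10 N and roughly 10 N/mm. I'll ease the pressure, slide diagonally towards the corner, then finish in small steps.

>>> step_arm --pt "0 0 -0.7 0 0 0 26" --pt "-1.5 -1.5 -0.7 0 0 0 26" --pt "-3 -3 -0.7 0 0 0 26" --pt "-4.5 -4.5 -0.7 0 0 0 26" --pt "-6 -6 -0.7 0 0 0 26" --pt "-6 -6 -0.7 0 0 0 26"

```text
clock: 7.55
tcp_pos: [0.4977, -0.2908, 0.0462]
orientation: [-0.113, -3.139, -0.001]
contact_force: [-3.0, 2.4, 7.9]
grip_width: 0.0309
gripper_force: 61.0
```

>>> step_arm --pt "-1 0 0 0 0 0 26" --pt "-1 0 0 0 0 0 26"

```text
clock: 7.75
tcp_pos: [0.4982, -0.2909, 0.0463]
orientation: [-0.113, -3.138, -0.001]
contact_force: [-5.3, 2.2, 8.9]
grip_width: 0.031
gripper_force: 61.2
```

>>> step_arm --pt "-1 0 0 0 0 0 26" --pt "-1 0 0 0 0 0 26"

```text
clock: 7.95
tcp_pos: [0.4992, -0.2913, 0.0463]
orientation: [-0.114, -3.138, -0.001]
contact_force: [-5.1, 1.2, 8.5]
grip_width: 0.0311
gripper_force: 61.0
```

>>> step_arm --pt "-1 0 0 0 0 0 26" --pt "-1 0 0 0 0 0 26"

```text
clock: 8.15
tcp_pos: [0.5002, -0.2915, 0.0463]
orientation: [-0.114, -3.138, -0.0]
contact_force: [-4.3, 1.2, 7.2]
grip_width: 0.0307
gripper_force: 61.0
```

>>> step_arm --pt "-1 0 0 0 0 0 26" --pt "-1 0 0 0 0 0 26"

```text
clock: 8.35
tcp_pos: [0.5012, -0.2917, 0.0462]
orientation: [-0.114, -3.138, -0.0]
contact_force: [-4.0, 0.5, 7.4]
grip_width: 0.0308
gripper_force: 60.9
```

>>> step_arm --pt "-1 0 0 0 0 0 26" --pt "-1 0 0 0 0 0 26"

```text
clock: 8.55
tcp_pos: [0.5016, -0.2917, 0.0463]
orientation: [-0.114, -3.137, -0.001]
contact_force: [-6.6, 0.7, 8.3]
grip_width: 0.0308
gripper_force: 61.3
```

>>> step_arm --pt "-0.7 0 0 0 0 0 26" --pt "-0.7 0 0 0 0 0 26"

```text
clock: 8.75
tcp_pos: [0.5016, -0.2917, 0.0463]
orientation: [-0.115, -3.136, -0.001]
contact_force: [-9.0, 2.3, 10.8]
grip_width: 0.031
gripper_force: 61.6
```

>>> step_arm --pt "0 -1 0 0 0 0 26" --pt "0 -1 0 0 0 0 26"

```text
clock: 8.95
tcp_pos: [0.5016, -0.2918, 0.0463]
orientation: [-0.114, -3.136, -0.004]
contact_force: [-9.2, 3.6, 12.3]
grip_width: 0.0311
gripper_force: 61.7
```

>>> step_arm --pt "0 -1 0 0 0 0 26" --pt "0 -1 0 0 0 0 26"

```text
clock: 9.15
tcp_pos: [0.5016, -0.2919, 0.0463]
orientation: [-0.113, -3.136, -0.005]
contact_force: [-9.3, 6.3, 15.0]
grip_width: 0.0308
gripper_force: 62.0
```

>>> step_arm --pt "0 -1 0 0 0 0 26" --pt "0 -1 0 0 0 0 26"

```text
clock: 9.35
tcp_pos: [0.5016, -0.2921, 0.0463]
orientation: [-0.112, -3.135, -0.007]
contact_force: [-8.9, 7.6, 16.5]
grip_width: 0.031
gripper_force: 62.1
```

Stop contact is at x = 0.5016, as expected. The sideways load may still be friction, so I'll ease down pressure and move on to the fence.

>>> step_arm --pt "0.3 0 -1.2 0 0 0 26" --pt "0.3 0 -1.2 0 0 0 26"

```text
clock: 9.55
tcp_pos: [0.5016, -0.2932, 0.0465]
orientation: [-0.112, -3.136, -0.003]
contact_force: [-4.6, 2.7, 1.7]
grip_width: 0.0311
gripper_force: 60.2
```

>>> step_arm --pt "0 -0.7 0 0 0 0 26" --pt "0 -0.7 0 0 0 0 26"

```text
clock: 9.75
tcp_pos: [0.5015, -0.2934, 0.0464]
orientation: [-0.112, -3.136, -0.005]
contact_force: [-5.7, 5.5, 5.7]
grip_width: 0.0309
gripper_force: 60.7
```

>>> step_arm --pt "0 -0.7 0 0 0 0 26" --pt "0 -0.7 0 0 0 0 26"

```text
clock: 9.95
tcp_pos: [0.5015, -0.2937, 0.0464]
orientation: [-0.111, -3.136, -0.006]
contact_force: [-5.6, 6.2, 5.9]
grip_width: 0.0315
gripper_force: 60.8
```

```bash
python3 go.py .5016 -.2936 .046 -.072;  python3 - <<'E'
from bench import r
print(r.get_obs()["moment"])
E
```

```text
shift mm [-0.1  0.1  0.4] turn [ 0.003 -0.004  0.001] tcp [ 0.5015 -0.2937  0.0464] F [-5.6  6.2  5.9] w 0.0315 t 9.95
[1.42290534 1.15064364 0.21446926]
```

>>> step_arm --pt "0 -0.7 0 0 0 0 26" --pt "0 -0.7 0 0 0 0 26"

```text
clock: 10.15
tcp_pos: [0.5014, -0.2942, 0.0464]
orientation: [-0.111, -3.135, -0.006]
contact_force: [-5.9, 6.5, 6.1]
grip_width: 0.0306
gripper_force: 60.8
```

>>> step_arm --pt "0 -0.7 0 0 0 0 26" --pt "0 -0.7 0 0 0 0 26"

```text
clock: 10.35
tcp_pos: [0.5014, -0.2949, 0.0464]
orientation: [-0.111, -3.135, -0.006]
contact_force: [-6.6, 5.7, 5.8]
grip_width: 0.0308
gripper_force: 60.8
```

>>> step_arm --pt "0 -0.7 -0.4 0 0 0 26" --pt "0 -0.7 -0.4 0 0 0 26"

```text
clock: 10.55
tcp_pos: [0.5014, -0.2964, 0.0466]
orientation: [-0.112, -3.136, -0.004]
contact_force: [-4.5, 4.6, 1.4]
grip_width: 0.031
gripper_force: 60.2
```

>>> step_arm --pt "0 -0.7 -0.4 0 0 0 26" --pt "0 -0.7 -0.4 0 0 0 26"

```text
clock: 10.75
tcp_pos: [0.5014, -0.2965, 0.0467]
orientation: [-0.112, -3.136, -0.005]
contact_force: [-4.4, 5.0, -0.3]
grip_width: 0.0307
gripper_force: 60.0
```

>>> step_arm --pt "0 -0.8 0 0 0 0 26" --pt "0 -0.8 0 0 0 0 26"

```text
clock: 10.95
tcp_pos: [0.5013, -0.2965, 0.0466]
orientation: [-0.112, -3.135, -0.007]
contact_force: [-4.9, 5.6, 0.5]
grip_width: 0.0311
gripper_force: 60.3
```

>>> step_arm --pt "0 -0.8 0.3 0 0 0 26" --pt "0 -0.8 0.3 0 0 0 26"

```text
clock: 11.15
tcp_pos: [0.5014, -0.2966, 0.0466]
orientation: [-0.112, -3.135, -0.009]
contact_force: [-5.7, 8.9, 5.2]
grip_width: 0.031
gripper_force: 60.9
```

```bash
python3 go.py .5016 -.2936 .046 -.072;  python3 - <<'E'
from fit import *
from bench import r
t=load("top0.npz"); s=r.grab_frame("side"); np.savez("side1.npz",**s)
o=cv2.resize(s["image"][135:235,285:385,::-1],(560,560),interpolation=cv2.INTER_CUBIC); f=r.grab_frame("top"); np.savez("top1.npz",**f)
cv2.imwrite("pics/j2.png",np.hstack([cv2.resize(f["image"][215:290,395:440,::-1],(240,560)),o])[:, :800])
print(r.get_obs()["moment"])
# top-of-rail points by depth in both views
for g,box in((s,(320,385,150,200)),(f,(395,445,225,290))):
    uv,P,ok=cloud(g,box); m=ok&(P[:,2]>.066)&(P[:,2]<.076)&(P[:,1]<-.26)&(P[:,0]>.43)&(P[:,0]<.57); Q=P[m]; print(m.sum(),Q.min(0),Q.max(0),np.median(Q,0)) if m.sum() else print(0)
E
```

```text
shift mm [-0.   3.   0.6] turn [ 0.006 -0.005  0.001] tcp [ 0.5014 -0.2966  0.0466] F [-5.7  8.9  5.2] w 0.031 t 11.15
[ 2.03180368  1.07804521 -0.19512012]
244 [ 0.44798159 -0.31770417  0.0660905 ] [ 0.54909845 -0.2638761   0.07560339] [ 0.49343377 -0.28536768  0.07035023]
122 [ 0.4527431  -0.30692345  0.06632082] [ 0.55194199 -0.2776963   0.07566914] [ 0.53214832 -0.28603859  0.07129451]
```

View pics/j2.png

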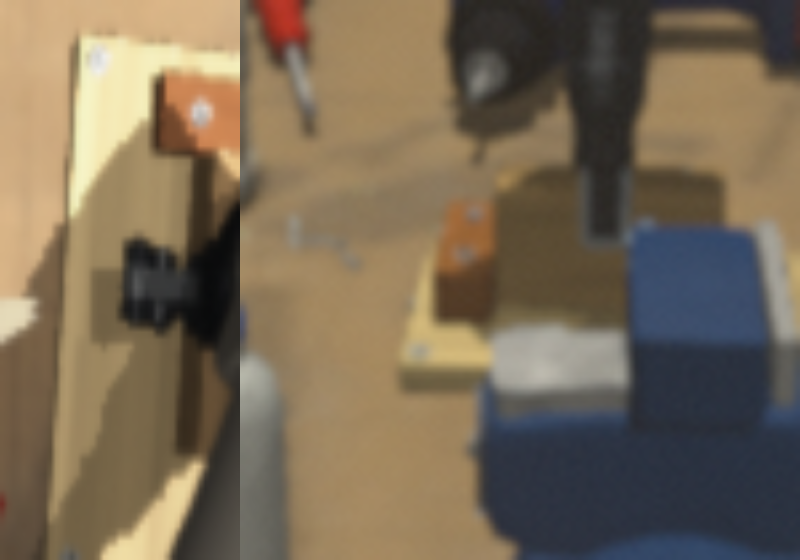

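The rail is standing on the plate, with its end against the stop at right-crop (490,270). It stalls at y = -0.2966 with Fy beyond what friction on the base and stop could carry, so it bears on the fence. Now the steady diagonal push.

>>> step_arm --pt "-0.4 -0.3 0.1 0 0 0 26" --pt "-0.8 -0.6 0.2 0 0 0 26" --pt "-1.2 -0.9 0.3 0 0 0 26" --pt "-1.2 -0.9 0.3 0 0 0 26"

```text
clock: 11.65
tcp_pos: [0.5013, -0.2967, 0.0466]
orientation: [-0.112, -3.133, -0.012]
contact_force: [-8.9, 12.3, 13.1]
grip_width: 0.0306
gripper_force: 62.0
```

>>> step_arm --pt "-0.4 -0.3 0.1 0 0 0 26" --pt "-0.8 -0.6 0.2 0 0 0 26" --pt "-1.2 -0.9 0.3 0 0 0 26" --pt "-1.2 -0.9 0.3 0 0 0 26"

```text
clock: 12.05
tcp_pos: [0.5013, -0.2967, 0.0465]
orientation: [-0.112, -3.131, -0.016]
contact_force: [-13.8, 16.8, 20.7]
grip_width: 0.0309
gripper_force: 63.1
```

```bash
python3 go.py .5016 -.2966 .0466 -.072
```

```text
shift mm [-0.3  0.1 -0.1] turn [ 0.01  -0.009  0.001] tcp [ 0.5013 -0.2967  0.0465] F [-13.8  16.8  20.7] w 0.0309 t 12.05
```

>>> step_arm --pt "-0.5 0 -0.1 0 0 0 26" --pt "-1 0 -0.2 0 0 0 26" --pt "-1.5 0 -0.3 0 0 0 26" --pt "-2 0 -0.4 0 0 0 26" --pt "-2 0 -0.4 0 0 0 26" --pt "-2 0 -0.4 0 0 0 26" --pt "-2 0 -0.4 0 0 0 26" --pt "-2 0 -0.4 0 0 0 26"

```text
clock: 12.85
tcp_pos: [0.5013, -0.2967, 0.0465]
orientation: [-0.113, -3.127, -0.017]
contact_force: [-18.0, 17.4, 22.5]
grip_width: 0.0311
gripper_force: 63.2
```

>>> step_arm --pt "0 0 0 0 0 0 26" --pt "0 0 0 0 0 0 26" --pt "0 0 0 0 0 0 26" --pt "0 0 0 0 0 0 26" --pt "0 0 0 0 0 0 26"

```text
clock: 13.35
tcp_pos: [0.5014, -0.2967, 0.0466]
orientation: [-0.113, -3.128, -0.017]
contact_force: [-18.4, 16.7, 23.1]
grip_width: 0.031
gripper_force: 63.2
```

```bash
python3 go.py .5013 -.2967 .0465 -.072; python3 - <<'E'
from h import *
from bench import r
s=r.grab_frame("side"); o=r.get_obs(); print(o["moment"],np.abs(o["qvel"]).max())
# end edges of rail top seen from the side, upright/slope along length
uv,P,ok=cloud(s,(325,385,150,200)); m=ok&(P[:,2]>.05)&(P[:,2]<.065)&(P[:,1]<-.26)&(P[:,1]>-.3)&(P[:,0]>.44)&(P[:,0]<.56); Q=P[m]
print(m.sum(),np.polyfit(Q[:,0],Q[:,1],1),Q.mean(0))
E
```

```text
shift mm [ 0.  -0.   0.1] turn [ 0.01  -0.012 -0.   ] tcp [ 0.5014 -0.2967  0.0466] F [-18.4  16.7  23.1] w 0.031 t 13.35
[ 3.5376873   3.48109812 -0.254629  ] 0.0010903861264695554
185 [-0.07974859 -0.23889413] [ 0.50680006 -0.27931072  0.05848109]
```

```bash
python3 -c "
from bench import r
print(r.hand_in())"
```

```text
the job is handed in; nothing more can be done
None
```

I stood the 100 mm rail on edge in the jig and handed in with the arm still pushing it into the corner, at about 18 N toward the stop, 17 N toward the fence and 23 N down. Those are total forces at the tool, friction included. The hand-in gave no verdict. The other two rails and the glue bottle were never touched.

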